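Re-aim the airbrush stand

TASK

The airbrush stand has to spray at a new angle. Loosen its black bar-shaped clamp knob by turning it anticlockwise close to its stop, swing the head by its upright steel post until the pointer below the post is on the one long mark of the round scale, and then tighten the clamp knob again, clockwise to its stop.

Things in the scene. Friction and masses are not known exactly. Their poses are not given: they have to be found in the camera images.
- clamp_knob (a joint): angle of the clamp knob in rad about the upright axis: 0 = fully tight (stop), growing anticlockwise seen from above to the stop at 1.3 (75 degrees). The screw grips the head below about 0.5; above that the head swings freely with light friction (under 2 N at the post). Fully tight, the head holds against about 20 N at the post. Turning the knob takes 0.12 N m, rising to about 0.25 N m as it tightens; it stays where it is left
- clamp_grip (a point): grip point of the clamp knob, a black plastic bar 52 mm long, 12 mm wide and 26 mm high (from 15 mm below this point to 11 mm above it; under it a round collar and a washer 28 mm in radius), in the middle of the airbrush stand. It lies on the upright axis about which both the knob and the head turn. Its x axis runs along the bar, z up; it turns with the knob. Pinch the bar across its 12 mm from above and turn
- post_center (a point): point on the axis of the upright steel post of the swinging head, 28 mm below the post's top; the round post is 16 mm thick and free from 34 mm below this point upward, 85 mm from the clamp axis. A small pointer sticks out below it, straight away from the clamp axis; the airbrush lies on the opposite arm of the head. The head swings 1.0 rad (57 degrees) either way of the middle of the stand's front; swinging it at the post carries the airbrush round. It stays where it is left
- long_mark (a point): inner end of the one long black mark (33 mm long, 6 mm wide, running outward from here) on the round aluminium scale plate under the head, 240 mm across; all other marks are short (8 mm). It is 85 mm from the clamp axis: when the pointer is on the mark the post stands straight above this point (51 mm higher)

How it is judged:
On the way, in this order (a step that is already met when the one before it is completed fails the run):
1. the clamp knob is loosened (turned anticlockwise past 0.6 rad) while the head is still where it stood (post moved less than 20 mm) (value of joint clamp_knob above 0.6 rad and distance of post_center from where it was at the start of the episode below 0.02 m), for 0.1 s.
2. with the clamp still loose, the head is swung so that the post is within 15 mm of above the long mark's inner end (value of joint clamp_knob above 0.5 rad and horizontal distance between post_center and long_mark below 0.015 m), for 0.2 s.
At the end, for the whole second after the job is handed in: The clamp knob is tight again (below 0.2 rad) and the post stands over the long mark's inner end within 15 mm (about 10 degrees of swing), with the knob and post released (value of joint clamp_knob below 0.2 rad and horizontal distance between post_center and long_mark below 0.015 m); the robot touches nothing.
It also fails if it takes over 58 s, if anything falls off the work surface, if the arm or the gripper's body presses on something with over 40 N, if the wrist force passes 120 N, or if a joint passes its speed limit or range.

ROBOT

A 6-joint arm with a two-finger parallel gripper is mounted at the origin on a cart in front of the work surface, level with it; the furniture and walls round the work are solid. World frame = base frame: x ahead of the robot, y to its left, z up, the work surface at z = 0. Lengths are in m, angles in rad, forces in N, time in s.
With the tool pointing down it reaches from about 0.4 to 0.825 m from the base axis. Payload 7 kg.
Tool frame: the origin (TCP) lies on the centre line of the jaws, within the pads' length; the fingertips stand 19 mm ahead of it and the grasp point (between the pads) is the TCP; z points along the fingers, y is the line along which they close (so a half turn about z gives the same grasp; the last joint's range is limited). The gripper opens to 85 mm and grips with 20 to 120 N. Pads are 22 mm wide; open, the fingers measure 114 mm over their backs; the gripper's body (76 mm by 85 mm) begins 54 mm behind the grasp point. The pads swing forward as they close: fully open they stand 13 mm farther back than shut.
Start: joints at [1.604, 0.359, 0.012, 0, -1.224, -0.288], TCP at [0.17, 0.653, 0.212] pointing down, gripper open.
Joint ranges: [-3.07, 3.07], [-1.43, 2.12], [-1.02, 1.25], [-3.03, 1.67], [-3.05, -0], [-3.03, 3.03]. Speed limits (rad/s): [2.39, 2.39, 3.01, 3.14, 3.14, 3.14].

INTERFACE

Orientations are given as a unit quaternion [w, x, y, z].
In Python, from cell import state, grab_frame, camera_info, hand_in gives the robot as it stands. The module is installed in compiled form; this text tells all that it offers.
- The arm moves only by the tool drive_tool, never from a script. Its argument "commands" is a list of rows, each a list of 6 numbers: the shift along the tool's x, y, z in mm, then the turn, a rotation vector about the tool's x, y, z in rad. A call has 1 to 12 rows; each row shifts and turns the commanded pose from where the row before left it, along the tool's axes as they then stand; what a row does not reach is not made up. A row lasts 1/12 s, in which the tool goes at most 41.7 mm and 7.16 degrees, less where a joint would pass 70% of its speed; a pose out of reach is approached as far as the arm can. A call is refused whole if a number of a shift passes 41.7 or a number of a turn 0.125, either way. A call with a gripper value outside its range is refused whole. "grip" is the finger opening in mm, from 0 to 85.4, set as the call begins (left out, the last holds). The fingers move at their own pace and stop on an object; "squeeze" is the grip in N (left out, the last holds). Time passes only in rows, so rows that do not move let the fingers close. It gives the time, the measured TCP pose, the force, the opening and the grip force at its end, in the units of the state.
- state(): the state, without advancing time (a new reading comes with each control period).
- grab_frame(name): name is "scene" or "top" or "wrist"; returns the picture (480x640x3 uint8, red, green, blue); there is no depth.
- camera_info(name): a dict with "fx", "fy", "cx", "cy" (pixels), "dist_coeffs" ([k1, k2, p1, p2, k3] as OpenCV has them; the pictures are not rectified), "R" (3x3) and "t" (3): a world point X has camera coordinates R X + t. Camera axes: x right, y down, z forward; pixel columns grow to the right and rows downward; lengths in m; the calibration is good to about 2 mm. A picture is of the moment at which its call begins: read the wrist's pose just before it. camera_info takes no time and is no camera call; for the wrist camera it gives the pose at the moment of the call.
- hand_in(): hands the job in; it is judged then, once.
The state is a dict: "clock": time; "joints": joint angles; "qvel": joint speeds; "joint_torque": joint torques, N m; "tcp_pos": TCP position; "ee_rot": TCP orientation; "contact_force": force on the tool from outside, world axes, zero at the start; "torque": the same for the moment, N m; "opening": finger opening in m; "gripper_force": force on a finger pad.
Only numpy, scipy, OpenCV 4.12 (cv2) and the standard library are available. Lean on these libraries where they do the work, as an engineer would, in place of code of your own. Each camera call takes 0.05 s, during which the arm holds its last target. There are 200 camera calls.

## Working session

There is one attempt and no reset: what is moved stays moved. The work goes in short steps, Python scripts to look and compute and a tool call to move; the robot and the scene stay as the last step left them, time stands still between calls to the robot, and variables do not carry over. Pictures are saved under pics/ and viewed, at most 10 in all, crops included, and the job is handed in when it is done.

Besides the shell and the picture viewer there is one more tool, called after "Call:" as a command line: name --pt "numbers of a row" for each row, then --argument value for the rest. drive_tool: Moves the arm, as the interface text tells. Its arguments: {"type":"object","properties":{"commands":{"type":"array"},"grip":{"type":"number"},"squeeze":{"type":"number"}},"required":["commands"]}

```bash
mkdir -p pics
python3 - <<'E'
from cell import *
import cv2
s=state();print(s)
for n in("top","scene"):
    c=camera_info(n);print(n,c)
    cv2.imwrite(f"pics/{n}0.png",grab_frame(n)[:,:,::-1])
E
```

```text
{'clock': 0.0, 'joints': array([ 1.60407547e+00,  3.59379110e-01,  1.10747561e-02, -3.86314569e-04,
       -1.22408439e+00, -2.88112189e-01]), 'qvel': array([-6.16755195e-05, -3.46580543e-04, -6.01052181e-04,  1.44735575e-03,
       -6.96129830e-04, -4.68630401e-05]), 'joint_torque': array([-5.49905126e-04, -5.83325708e+01,  2.93419290e+01,  6.93704188e+00,
       -5.79791129e-03,  2.06782499e-05]), 'tcp_pos': array([0.17003378, 0.65270851, 0.21066913]), 'ee_rot': array([ 8.15010255e-04,  9.91884799e-01, -1.27137241e-01, -5.18738184e-05]), 'contact_force': array([-0.77910715,  0.53946525, -0.32578425]), 'torque': array([-0.01582597, -0.00057035, -0.00462303]), 'gripper_force': 0.0, 'opening': 0.08540170287731934}
top {'fx': 501.88257896405327, 'fy': 501.88257896405327, 'cx': 322.8115827073118, 'cy': 246.0045051361859, 'dist_coeffs': array([-0.1065196,  0.       ,  0.       ,  0.       ,  0.       ]), 'R': array([[-0.01338113, -0.99972491,  0.01926274],
       [-0.99912601,  0.01260521, -0.03985384],
       [ 0.03960006, -0.01977919, -0.99901983]]), 't': array([-0.0139941 ,  0.58648012,  0.89349672])}
scene {'fx': 471.0825174459307, 'fy': 471.0825174459307, 'cx': 313.4157140006674, 'cy': 248.79790232882067, 'dist_coeffs': array([-0.08112986,  0.        ,  0.        ,  0.        ,  0.        ]), 'R': array([[-0.61520258, -0.78819942,  0.01635447],
       [-0.42435485,  0.31359033, -0.84946104],
       [ 0.6644161 , -0.52953072, -0.52739783]]), 't': array([0.34333371, 0.3269663 , 0.49846554])}
```

View pics/top0.png

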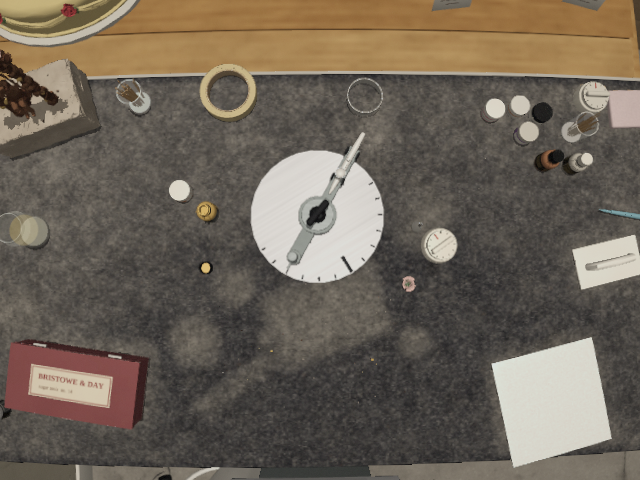

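View pics/scene0.png

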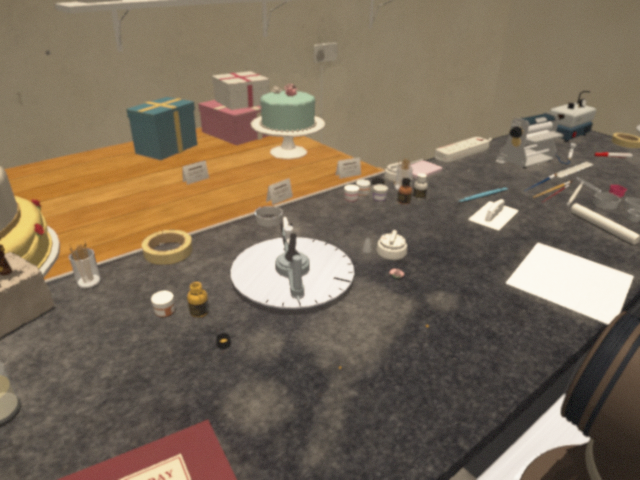

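The top view shows the plate centred near (317,216), the knob bar at (317,214), the post top near (293,257), and the long mark running from about (344,258) to (351,271). In the scene view the stand is at (292,270). I'll enlarge both.

Run:
```python
import cv2,numpy as np
a=cv2.imread("pics/top0.png")[140:290,245:395]
b=cv2.imread("pics/scene0.png")[205:310,225:360]
A=cv2.resize(a,(600,600),interpolation=cv2.INTER_CUBIC)
cv2.imwrite("pics/ta.png",A)
cv2.imwrite("pics/sb.png",cv2.resize(b,None,fx=5.5,fy=5.5,interpolation=cv2.INTER_CUBIC))
```

```text
(no output)
```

View pics/ta.png

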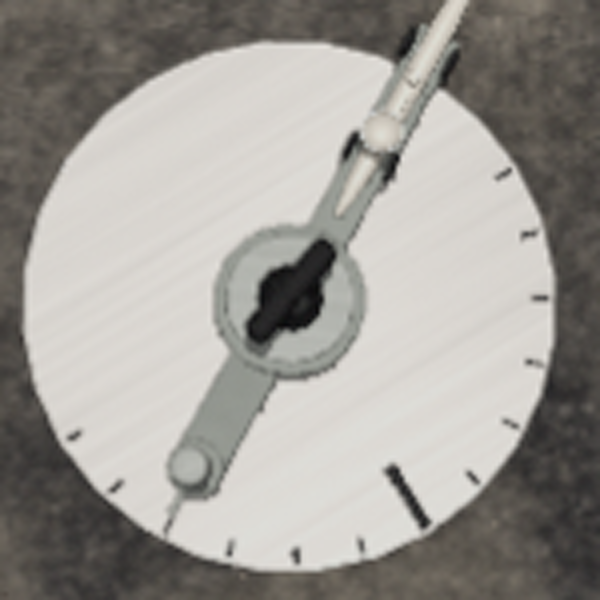

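View pics/sb.png

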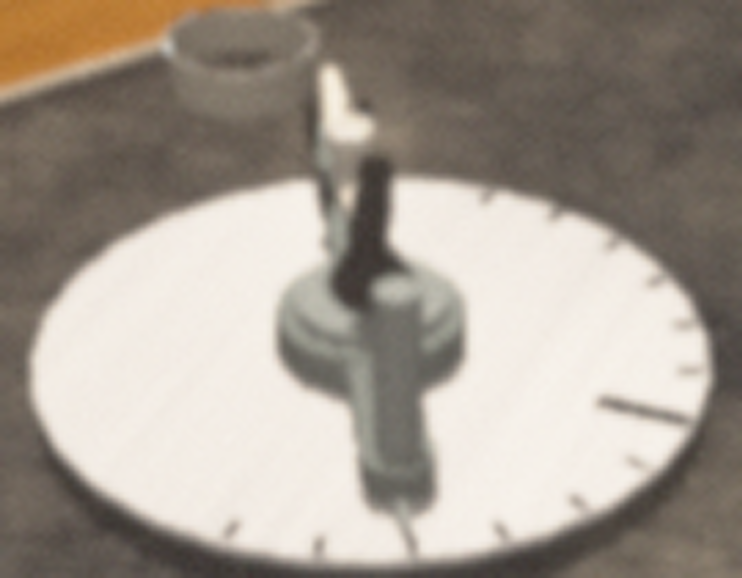

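The enlargements show, in crop pixels:

| Feature | Top crop | Scene crop |
|---|---|---|
| Plate centre | about (289,306) | not read |
| Post top | (193,466) | (396,287) |
| Mark inner end | (391,468) | (600,402) |
| Mark outer end | (426,526) | (688,419) |
| Bar ends (top crop), knob top (scene crop) | (326,248) and (258,332) | (375,160) |

Next I'll triangulate these.

```bash
cat > h.py <<'E'
from cell import *
import numpy as np,cv2
def ray(c,p):
    K=np.array([[c['fx'],0,c['cx']],[0,c['fy'],c['cy']],[0,0,1]])
    u=cv2.undistortPoints(np.array([[p]],float),K,c['dist_coeffs'])[0,0]
    d=c['R'].T@np.array([u[0],u[1],1]);return -c['R'].T@c['t'],d/np.linalg.norm(d)
def atz(c,p,z):
    o,d=ray(c,p);return o+d*(z-o[2])/d[2]
def tri(r):
    M=sum(np.eye(3)-np.outer(d,d) for o,d in r);b=sum((np.eye(3)-np.outer(d,d))@o for o,d in r)
    return np.linalg.solve(M,b)
E
python3 - <<'E'
from h import *
np.set_printoptions(precision=4,suppress=True)
T=camera_info("top");S=camera_info("scene")
t=lambda x,y:(245+(x+.5)/4-.5,140+(y+.5)/4-.5)
s=lambda x,y:(225+(x+.5)/5.5-.5,205+(y+.5)/5.5-.5)
for n,a,b in(("post",(193,466),(396,287)),("mi",(391,468),(600,402)),("mo",(426,526),(688,419)),("knob",(292,290),(375,162))):
    print(n,tri([ray(T,t(*a)),ray(S,s(*b))]))
for z in(.01,.015,.02):
    print(z,[atz(T,t(*p),z)[:2] for p in((289,306),(391,468),(426,526))],
     np.linalg.norm(atz(T,t(23,306),z)-atz(T,t(554,306),z)))
for z in(.08,.09,.1,.11):
    print(z,[atz(T,t(*p),z)[:2] for p in((193,466),(326,248),(258,332))])
E
```

```text
post [0.5676 0.03   0.0962]
mi [ 0.5669 -0.056   0.0163]
mo [ 0.5401 -0.0719  0.0177]
knob [ 0.6389 -0.0122  0.0937]
0.01 [array([ 0.6406, -0.0116]), array([ 0.5667, -0.0568]), array([ 0.5403, -0.0722])] 0.2410057849641264
0.015 [array([ 0.6401, -0.0116]), array([ 0.5666, -0.0565]), array([ 0.5403, -0.0718])] 0.2396761183959629
0.02 [array([ 0.6396, -0.0115]), array([ 0.5665, -0.0562]), array([ 0.5404, -0.0715])] 0.23834645182779943
0.08 [array([0.5673, 0.0298]), array([ 0.6579, -0.0268]), array([0.6229, 0.0021])]
0.09 [array([0.5671, 0.0294]), array([ 0.6566, -0.0265]), array([0.6221, 0.002 ])]
0.1 [array([0.5669, 0.029 ]), array([ 0.6553, -0.0263]), array([0.6212, 0.0019])]
0.11 [array([0.5667, 0.0286]), array([ 0.654, -0.026]), array([0.6203, 0.0019])]
```

Call:
drive_tool --pt "13 11 0 0 0 0" --pt "26 22 0 0 0 0" --pt "26 22 0 0 0 0" --pt "26 22 0 0 0 0" --pt "26 22 0 0 0 0" --pt "26 22 0 0 0 0" --pt "26 22 0 0 0 0" --pt "26 22 0 0 0 0" --pt "26 22 0 0 0 0" --pt "26 22 0 0 0 0" --pt "26 22 0 0 0 0" --pt "26 22 0 0 0 0"

```text
clock: 1.1
tcp_pos: [0.3962, 0.3313, 0.2115]
ee_rot: [0.0, 0.992, -0.127, -0.0]
contact_force: [0.8, 0.4, 0.2]
opening: 0.0853
gripper_force: 0.0
```

Call:
drive_tool --pt "26 22 0 0 0 0" --pt "26 22 0 0 0 0" --pt "26 22 0 0 0 0" --pt "26 22 0 0 0 0" --pt "26 22 0 0 0 0" --pt "26 22 0 0 0 0" --pt "26 22 0 0 0 0.1" --pt "26 22 0 0 0 0.1"

```text
clock: 1.77
tcp_pos: [0.5506, 0.107, 0.2113]
ee_rot: [0.0, 0.974, -0.227, -0.0]
contact_force: [0.4, 1.4, 0.1]
opening: 0.0855
gripper_force: 0.0
```

```bash
cat > go.py <<'E'
from h import *
from scipy.spatial.transform import Rotation as R
import sys
np.set_printoptions(precision=4,suppress=True)
def rel(target,yaw_y):
    "shift in tool axes (mm) to target, and turn about tool z (rad) so tool y is at world angle yaw_y (deg, mod 180)"
    s=state();q=s['ee_rot'];M=R.from_quat(q[[1,2,3,0]]).as_matrix()
    y=np.degrees(np.arctan2(M[1,1],M[0,1]));d=(yaw_y-y+90)%180-90
    print("tcp",s['tcp_pos'],"yaw y",y,"tilt",M[:,2],"joints",s['joints'],"t",s['clock'])
    print("shift mm",M.T@(np.array(target)-s['tcp_pos'])*1000,"turn z",-np.radians(d))
E
python3 -c "
from go import *
rel((.64,-.0117,.083),50.4)"
```

```text
tcp [0.5506 0.107  0.2113] yaw y -116.2960740839573 tilt [-0.0003 -0.0001 -1.    ] joints [ 0.5409  0.1722 -0.2435 -0.     -1.1555  0.571 ] t 1.7667
shift mm [132.7833  66.7363 128.2908] turn z 0.23219731067634808
```

Call:
drive_tool --pt "22 11 0 0 0 0" --pt "22 11 0 0 0 0" --pt "22 11 0 0 0 0" --pt "22 11 0 0 0 0" --pt "22 11 0 0 0 0" --pt "22 11 0 0 0 0" --pt "0 0 0 0 0 0.116" --pt "0 0 0 0 0 0.116" --pt "0 0 0 0 0 0" --pt "0 0 0 0 0 0"

```text
clock: 2.6
tcp_pos: [0.6391, -0.009, 0.2111]
ee_rot: [0.0, 0.942, -0.335, -0.0]
contact_force: [-0.8, 1.1, 0.5]
opening: 0.0855
gripper_force: 0.0
```

```bash
python3 -c "
from go import *
rel((.64,-.0117,.083),50.4)
c=camera_info('wrist');np.save('wc.npy',c,allow_pickle=True);print(c['R'],c['t'])
cv2.imwrite('pics/w1.png',grab_frame('wrist')[:,:,::-1])"
```

```text
tcp [ 0.6391 -0.009   0.2111] yaw y -129.16290137509176 tilt [-0.0008 -0.0001 -1.    ] joints [ 0.2907  0.3012 -0.0723 -0.0001 -1.1981  0.5967] t 2.6
shift mm [  2.466    1.5145 128.1355] turn z 0.007628810160588323
[[-0.6322 -0.7748  0.001 ]
 [-0.734   0.5993  0.3195]
 [-0.2482  0.2012 -0.9476]] [0.3965 0.4334 0.5403]
```

View pics/w1.png

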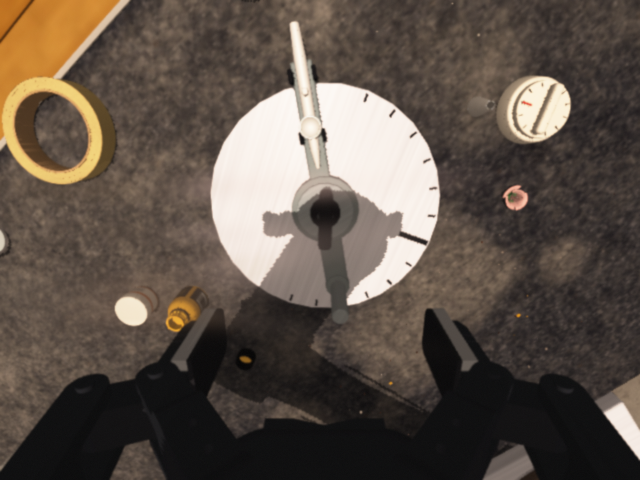

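The wrist view shows the bar running nearly straight up the picture at x≈325, from about (326,190) to (324,248). The airbrush cup is at (311,127), the nozzle at (318,165) and the mark's inner end at (400,235). I'll check these against the model.

```bash
python3 -c "
from go import *
c=np.load('wc.npy',allow_pickle=True).item();T=camera_info('top')
a,b=atz(c,(326,190),.094),atz(c,(324.5,248),.094);print(a,b,(a+b)/2,np.degrees(np.arctan2(*(a-b)[1::-1])))
t=lambda x,y:(245+(x+.5)/4-.5,140+(y+.5)/4-.5)
print('cup',tri([ray(c,(311,127)),ray(T,t(383,130))]),'nozzle',tri([ray(c,(318,165)),ray(T,t(344,212))]))
print('mark',atz(c,(400,235),.016),atz(c,(427,242),.016))
g=cv2.imread('pics/w1.png',0)[180:260,300:350]
cv2.imwrite('pics/w1c.png',cv2.resize(cv2.convertScaleAbs(g,alpha=2.5),None,fx=7,fy=7,interpolation=cv2.INTER_CUBIC))"
```

```text
[ 0.663  -0.0312  0.094 ] [0.6251 0.0013 0.094 ] [ 0.644 -0.015  0.094] -40.579139005071525
cup [ 0.7086 -0.0521  0.074 ] nozzle [ 0.6785 -0.0354  0.0442]
mark [ 0.5632 -0.054   0.016 ] [ 0.538  -0.0723  0.016 ]
```

View pics/w1c.png

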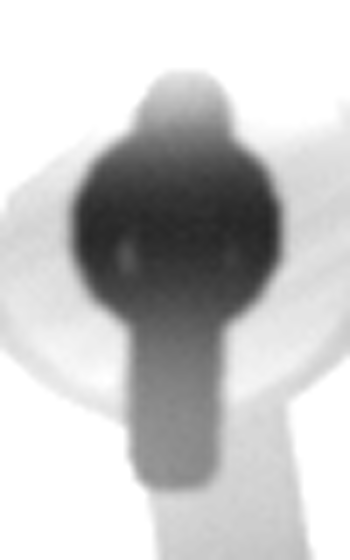

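The cropped view confirms the bar is upright in the picture, and the airbrush sits low (cup top about z 0.074), so it clears the gripper. Next I'll descend on the bar.

Call:
drive_tool --pt "2.5 1.5 20 0 0 0.015" --pt "0 0 30 0 0 0" --pt "0 0 30 0 0 0" --pt "0 0 20 0 0 0" --pt "0 0 12 0 0 0" --pt "0 0 8 0 0 0" --pt "0 0 5 0 0 0" --pt "0 0 0 0 0 0" --pt "0 0 0 0 0 0" --grip 45

```text
clock: 3.4
tcp_pos: [0.641, -0.0114, 0.0876]
ee_rot: [-0.0, 0.939, -0.343, 0.001]
contact_force: [0.0, -0.0, 0.2]
opening: 0.0448
gripper_force: 0.0
```

Call:
drive_tool --pt "0 0 0 0 0 0" --pt "0 0 0 0 0 0" --pt "0 0 0 0 0 0" --pt "0 0 0 0 0 0" --pt "0 0 0 0 0 0" --pt "0 0 0 0 0 0" --pt "0 0 0 0 0 0" --pt "0 0 0 0 0 0" --grip 0 --squeeze 40

```text
clock: 4.07
tcp_pos: [0.6403, -0.0116, 0.0866]
ee_rot: [0.0, 0.939, -0.344, -0.0]
contact_force: [-0.2, 0.1, -0.3]
opening: -0.0001
gripper_force: 0.0
```

```bash
python3 -c "
from go import *
rel((.64,-.0117,.083),50)
s=state();print(s['contact_force'],s['torque'],s['opening'],s['gripper_force'])"
```

```text
tcp [ 0.6403 -0.0116  0.0866] yaw y -130.20904290147294 tilt [-0. -0. -1.] joints [ 0.286   0.4032 -0.2253  0.     -0.9423  0.583 ] t 4.0667
shift mm [-0.1885  0.2827  3.5959] turn z -0.003648486908624427
[-0.1598  0.1231 -0.2942] [-0.0019 -0.0345  0.0284] -9.371745558709456e-05 0.0
```

The jaws closed on air, so the bar's top is lower than I estimated: in the scene view I matched its far end. I'll re-triangulate the bar ends from the top and wrist views.

```bash
python3 -c "
from go import *
c=np.load('wc.npy',allow_pickle=True).item();T=camera_info('top');S=camera_info('scene')
t=lambda x,y:(245+(x+.5)/4-.5,140+(y+.5)/4-.5)
w=lambda x,y:(300+(x+.5)/7-.5,180+(y+.5)/7-.5)
s=lambda x,y:(225+(x+.5)/5.5-.5,205+(y+.5)/5.5-.5)
print('near',tri([ray(c,w(175,488)),ray(T,t(252,338))]))
print('far top+scene',tri([ray(S,s(377,158)),ray(T,t(330,243))]))
for z in (.05,.06,.065,.07,.08):
  a=atz(T,t(330,243),z);b=atz(T,t(252,338),z);n=atz(c,w(175,488),z);print(z,a,b,n,np.linalg.norm(a-b))
print('post',tri([ray(c,(340,316)),ray(T,t(193,466))]))
cv2.imwrite('pics/s2.png',cv2.resize(grab_frame('scene')[200:310,220:360,::-1],None,fx=5,fy=5,interpolation=cv2.INTER_CUBIC))"
```

```text
near [0.6204 0.0047 0.0811]
far top+scene [ 0.6601 -0.0284  0.0799]
0.05 [ 0.6639 -0.0294  0.05  ] [0.623  0.0049 0.05  ] [0.6117 0.0119 0.05  ] 0.053432661872994246
0.06 [ 0.6626 -0.0291  0.06  ] [0.6221 0.0048 0.06  ] [0.6146 0.0096 0.06  ] 0.05281584456667883
0.065 [ 0.6619 -0.029   0.065 ] [0.6217 0.0048 0.065 ] [0.616  0.0085 0.065 ] 0.05250743591352121
0.07 [ 0.6613 -0.0288  0.07  ] [0.6213 0.0047 0.07  ] [0.6174 0.0074 0.07  ] 0.05219902726036348
0.08 [ 0.66   -0.0285  0.08  ] [0.6204 0.0046 0.08  ] [0.6202 0.0051 0.08  ] 0.05158220995404816
post [0.5672 0.0296 0.0997]
```

View pics/s2.png

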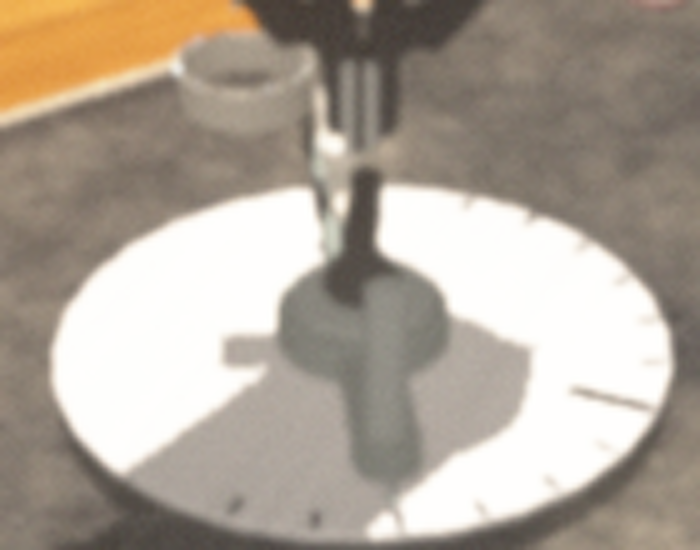

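The closed jaws' tips, at (365,137) in this crop, are well above the bar's far end at (370,170), so the bar is lower than I thought. I'll read the heights along the axis from the projection.

```bash
python3 -c "
from go import *
S=camera_info('scene')
K=np.array([[S['fx'],0,S['cx']],[0,S['fy'],S['cy']],[0,0,1]])
def pr(X):
  p=cv2.projectPoints(np.array([X],float),cv2.Rodrigues(S['R'])[0],S['t'],K,S['dist_coeffs'])[0][0,0]
  return (p-[220,200]+.5)*5-.5
for z in (.016,.04,.05,.06,.0676,.08,.09): print(z,'axis',pr((.640,-.0117,z)),'far',pr((.6598,-.0284,z)),'near',pr((.620,.0048,z)),'post',pr((.5675,.0298,z)))
"
```

```text
0.016 axis [364.5295 343.3999] far [369.4082 307.0932] near [360.1491 381.5315] post [388.8518 472.3974]
0.04 axis [364.0792 291.9379] far [369.0406 256.3444] near [359.6182 329.3522] post [388.7172 418.6583]
0.05 axis [363.8902 270.066 ] far [368.8868 234.7881] near [359.3951 307.1618] post [388.6619 395.7711]
0.06 axis [363.7006 247.9363] far [368.7326 212.9851] near [359.1709 284.7017] post [388.6072 372.5853]
0.0676 axis [363.556 230.943] far [368.6152 196.248 ] near [358.9998 267.4491] post [388.566  354.7616]
0.08 axis [363.3192 202.8887] far [368.4232 168.6262] near [358.7193 238.9562] post [388.4995 325.2991]
0.09 axis [363.1275 179.9636] far [368.268  146.0633] near [358.492  215.6629] post [388.4467 301.1888]
```

```bash
python3 -c "
from go import *
a=cv2.imread('pics/scene0.png',0);b=grab_frame('scene');b=cv2.cvtColor(b,cv2.COLOR_RGB2GRAY)
for y in range(212,262,2): print(y,a[y,284:302:1],b[y,284:302:1])
print(state()['opening'])"
```

```text
212 [101 100 101  99 103 101 102 100 103  98  95  95  94  96  96  90  90  90] [ 99  76  74  80  97 109 104  90  90 103 102  89  74  76  73  84  99 110]
214 [110 107 103 103 105 102 105 104 103 102 101 100  98 100 100  98  93  93] [108  83  79  92 121 137 128 105 105 133 132 114  88  71  77  88 109 114]
216 [146 145 125 114 105 107 108 105 102 104  98 102 101  96  95  93  88  84] [122  94  78  95 123 138 131 105 112 135 139 120  87  78  75  87 105 110]
218 [221 223 193 145 119 113 109 108 108 107 106 106 104 100  98  90  87  88] [172 125  86 100 123 140 131 108 110 138 138 119  86  77  72  87 105 111]
220 [227 235 224 179 132 112 108 108 107 110 108 107 106 104 101  95  93  91] [200 144  92  96 127 141 133 107 113 135 137 117  89  78  79  91 115 121]
222 [224 237 234 213 161 121 106 104 106 110 111 109 109 106 109 105 101 100] [189 144  91  99 126 141 133 107 110 135 139 119  90  76  81  96 119 129]
224 [217 235 234 214 171 138 103  89  99 109 115 115 116 117 113 106 104 102] [189 152 100 100 127 137 133 108 112 136 140 119  93  82  87 106 126 132]
226 [214 232 233 229 221 212 197 183
[... 2022 characters left out ...]
 148 118  92  83  82  79  78  80  81  81  87  98 121 154 185 214 233]
254 [159 119  81  64  61  59  63  60  62  66  76  91 101 106 115 134 162 180] [127 100  86  77  81  82  81  82  81  81  85  92  92  94  99 110 125 137]
256 [142  98  70  64  61  60  63  66  93 129 154 167 173 181 177 171 172 175] [112  93  81  81  79  80  82  82  90 107 119 126 131 131 131 129 131 131]
258 [159 124  86  67  60  59  59  73 104 146 171 180 180 185 180 172 168 164] [119 106  88  83  80  80  82  87 104 125 133 141 137 139 138 138 137 135]
260 [181 169 147 116  86  74  70  72  85 103 122 130 141 139 135 128 121 140] [133 128 115 105  98  91  91  94 109 126 135 143 144 145 142 142 135 134]
0.00030868877301821817
```

```bash
python3 -c "
from go import *
def pr(S,X):
  K=np.array([[S['fx'],0,S['cx']],[0,S['fy'],S['cy']],[0,0,1]])
  return cv2.projectPoints(np.array([X],float),cv2.Rodrigues(S['R'])[0],S['t'],K,S['dist_coeffs'])[0][0,0]
c=np.load('wc.npy',allow_pickle=True).item()
y=np.radians(-129.16);y=np.array([np.cos(y),np.sin(y),0])
for z in (.192,.205,.22,.235):
  print(z,[pr(c,np.array([.6391,-.009,z])+k*.0425*y) for k in (-1,1)])
print(pr(c,(.640,-.0117,.08)),pr(c,(.640,-.0117,.016)))
w=camera_info('wrist');s=state();print(s['tcp_pos'],-w['R'].T@w['t'])
print('now tip proj',[ (z,pr(w,(*s['tcp_pos'][:2],z))) for z in (.0676,.0866,.104)], 'bar ends',pr(w,(.6598,-.0284,.08)),pr(w,(.620,.0048,.08)))
cv2.imwrite('pics/w2.png',grab_frame('wrist')[:,:,::-1])"
```

```text
0.192 [array([249.0832, 277.2165]), array([397.6244, 277.0311])]
0.205 [array([244.1835, 287.2886]), array([402.495 , 287.0889])]
0.22 [array([237.6755, 300.6838]), array([408.9643, 300.4646])]
0.235 [array([230.0249, 316.4557]), array([416.5695, 316.2132])]
[325.1735 221.368 ] [324.9061 205.293 ]
[ 0.6403 -0.0116  0.0866] [ 0.703  -0.065   0.2485]
now tip proj [(0.0676, array([323.3387, 277.4196])), (0.0866, array([323.2966, 292.6582])), (0.104, array([323.2501, 309.5326]))] bar ends [323.7086 241.5676] [324.4152 328.981 ]
```

View pics/w2.png

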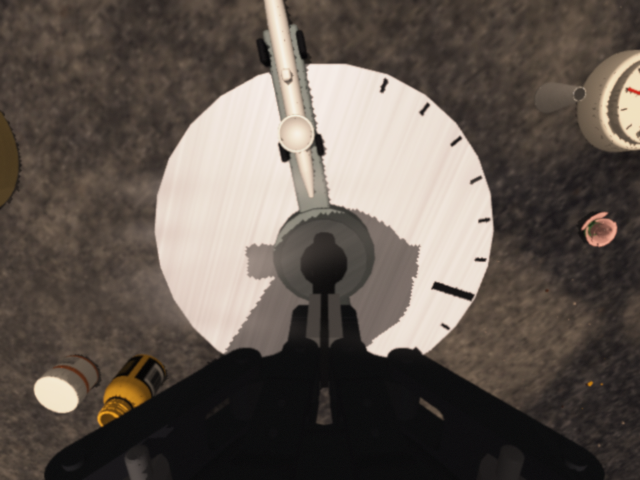

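The closed tips are at (323,293), with the knob hub at (323,258) just beyond them and the bar below. Both cameras put the shut tips at z≈0.104, so they are about 17 mm behind the reported TCP, not 19 mm ahead of it. The bar top is at z≈0.08, so I'll reopen, go about 42 mm lower and watch the force.

Call:
drive_tool --pt "0 0 0 0 0 0" --pt "0 0 0 0 0 0" --pt "0 0 0 0 0 0" --pt "0 0 0 0 0 0" --pt "0 0 0 0 0 0" --pt "0 0 6 0 0 0" --pt "0 0 6 0 0 0" --pt "0 0 6 0 0 0" --pt "0 0 6 0 0 0" --pt "0 0 4 0 0 0" --pt "0 0 4 0 0 0" --pt "0 0 0 0 0 0" --grip 45

```text
clock: 5.22
tcp_pos: [0.6397, -0.0117, 0.0534]
ee_rot: [0.0, 0.939, -0.344, -0.001]
contact_force: [0.7, -0.6, 0.3]
opening: 0.0449
gripper_force: 0.0
```

Call:
drive_tool --pt "0 0 3 0 0 0" --pt "0 0 2 0 0 0" --pt "0 0 2 0 0 0" --pt "0 0 2 0 0 0" --pt "0 0 0 0 0 0" --pt "0 0 0 0 0 0"

```text
clock: 5.72
tcp_pos: [0.6403, -0.0116, 0.0455]
ee_rot: [0.0, 0.939, -0.344, -0.0]
contact_force: [-0.2, 0.8, -0.6]
opening: 0.0449
gripper_force: 0.0
```

Call:
drive_tool --pt "0 0 0 0 0 0" --pt "0 0 0 0 0 0" --pt "0 0 0 0 0 0" --pt "0 0 0 0 0 0" --pt "0 0 0 0 0 0" --pt "0 0 0 0 0 0" --pt "0 0 0 0 0 0" --grip 0 --squeeze 40

```text
clock: 6.3
tcp_pos: [0.6406, -0.0115, 0.0459]
ee_rot: [-0.0, 0.939, -0.344, 0.0]
contact_force: [-1.2, 1.4, 3.0]
opening: 0.0113
gripper_force: 42.1
```

Now the bar is gripped (opening 11.3 mm, 42 N). I'll turn it anticlockwise, which is negative about tool z.

Call:
drive_tool --pt "0 0 0 0 0 -0.06" --pt "0 0 0 0 0 -0.06" --pt "0 0 0 0 0 -0.06" --pt "0 0 0 0 0 -0.06" --pt "0 0 0 0 0 -0.06" --pt "0 0 0 0 0 -0.06" --pt "0 0 0 0 0 -0.06" --pt "0 0 0 0 0 -0.06" --pt "0 0 0 0 0 -0.06" --pt "0 0 0 0 0 -0.06" --squeeze 60

```text
clock: 7.13
tcp_pos: [0.6409, -0.011, 0.046]
ee_rot: [-0.0, 0.999, -0.049, 0.001]
contact_force: [0.6, 3.7, 2.8]
opening: 0.0103
gripper_force: 63.1
```

Call:
drive_tool --pt "0 0 0 0 0 -0.06" --pt "0 0 0 0 0 -0.06" --pt "0 0 0 0 0 -0.06" --pt "0 0 0 0 0 -0.06" --pt "0 0 0 0 0 -0.06" --pt "0 0 0 0 0 -0.06" --pt "0 0 0 0 0 -0.06" --pt "0 0 0 0 0 -0.06" --pt "0 0 0 0 0 -0.06" --pt "0 0 0 0 0 -0.06" --pt "0 0 0 0 0 0"

```text
clock: 8.05
tcp_pos: [0.6408, -0.0105, 0.046]
ee_rot: [-0.0, 0.969, 0.249, 0.001]
contact_force: [-1.3, 5.7, 3.2]
opening: 0.0106
gripper_force: 63.1
```

```bash
python3 -c "
from go import *
rel((.64,-.0117,.0455),50)
s=state();print(s['contact_force'],s['torque'],s['opening'],s['gripper_force'])
cv2.imwrite('pics/t3.png',grab_frame('top')[:,:,::-1])"
```

```text
tcp [ 0.6408 -0.0105  0.046 ] yaw y -61.21838723982624 tilt [ 0.0011  0.0012 -1.    ] joints [ 0.2871  0.4464 -0.264  -0.0011 -0.859   1.7867] t 8.05
shift mm [-1.2794  0.7152  0.484 ] turn z 1.2004656074967768
[-1.3285  5.7386  3.2315] [2.2098 0.4637 0.0905] 0.01063046510218319 63.13489079475403
```

Call:
drive_tool --pt "0 0 0 0 0 0" --pt "0 0 0 0 0 0" --pt "0 0 0 0 0 0" --pt "0 0 0 0 0 0" --pt "0 0 0 0 0 0" --pt "0 0 -10 0 0 0" --pt "0 0 -20 0 0 0" --pt "0 0 -25 0 0 0" --pt "0 0 -25 0 0 0" --pt "0 0 0 0 0 0.1" --grip 36

```text
clock: 8.93
tcp_pos: [0.6435, -0.0115, 0.1322]
ee_rot: [0.001, 0.98, 0.199, 0.004]
contact_force: [1.3, -0.4, 1.2]
opening: 0.0359
gripper_force: 0.0
```

Call:
drive_tool --pt "0 0 0 0 0 0.12" --pt "0 0 0 0 0 0.12" --pt "0 0 0 0 0 0.12" --pt "0 0 0 0 0 0.12" --pt "0 0 0 0 0 0.12" --pt "0 0 0 0 0 0.12" --pt "0 0 0 0 0 0.12" --pt "0 0 0 0 0 0.08" --pt "0 0 0 0 0 0" --pt "0 0 0 0 0 0" --grip 50

```text
clock: 9.77
tcp_pos: [0.6404, -0.0117, 0.1262]
ee_rot: [-0.0, 0.967, -0.257, 0.0]
contact_force: [0.2, 0.0, 0.3]
opening: 0.05
gripper_force: 0.0
```

```bash
python3 -c "
from go import *
rel((.5672,.0298,.040),60.2)
T=camera_info('top');a=cv2.imread('pics/top0.png',0)
print(state()['contact_force'],state()['opening'])
c=camera_info('wrist');np.save('wc3.npy',c,allow_pickle=True)
im=grab_frame('wrist')[:,:,::-1];cv2.imwrite('pics/w3.png',im)
"
```

```text
tcp [ 0.6404 -0.0117  0.1262] yaw y -119.74242617822264 tilt [ 0.0005  0.0001 -1.    ] joints [ 0.2859  0.3657 -0.182   0.0001 -1.0226  0.7657] t 9.7667
shift mm [-84.2057   0.3539  86.1971] turn z 0.001004852752970982
[0.2434 0.0063 0.2854] 0.04996112678196933
```

View pics/w3.png

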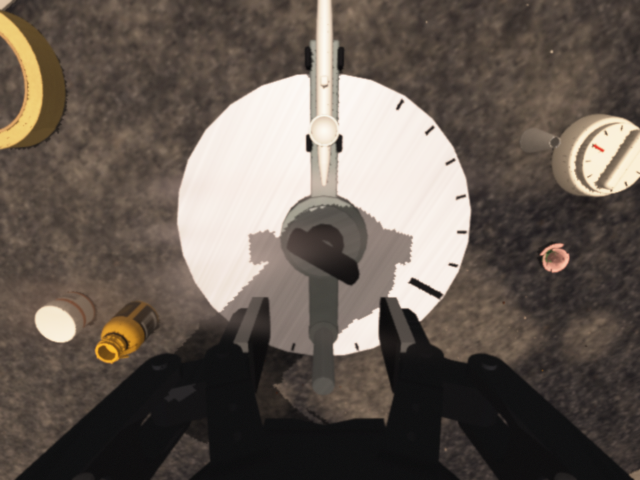

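The wrist view shows the knob bar turned to run from (292,240) to (355,272). The head has not moved: its arm is straight up the picture at x≈323 and aligned with the tool's x axis, and the post top is at (322,385). Now to the post.

Call:
drive_tool --pt "-14 0 0 0 0 0" --pt "-28 0 0 0 0 0" --pt "-28 0 0 0 0 0" --pt "-14 0 0 0 0 0" --pt "0 0 10 0 0 0" --pt "0 0 20 0 0 0" --pt "0 0 20 0 0 0" --pt "0 0 20 0 0 0" --pt "0 0 10 0 0 0" --pt "0 0 5 0 0 0" --pt "0 0 0 0 0 0"

```text
clock: 10.73
tcp_pos: [0.5672, 0.0299, 0.0396]
ee_rot: [0.001, 0.966, -0.258, -0.001]
contact_force: [-0.2, 0.1, 0.6]
opening: 0.0503
gripper_force: 0.0
```

Call:
drive_tool --pt "0 0 0 0 0 0" --pt "0 0 0 0 0 0" --pt "0 0 0 0 0 0" --pt "0 0 0 0 0 0" --pt "0 0 0 0 0 0" --pt "0 0 0 0 0 0" --pt "0 0 0 0 0 0" --grip 0 --squeeze 25

```text
clock: 11.32
tcp_pos: [0.5683, 0.0305, 0.0417]
ee_rot: [-0.0, 0.966, -0.258, 0.001]
contact_force: [-0.3, -0.2, 7.0]
opening: 0.0151
gripper_force: 25.1
```

```bash
python3 -c "
from go import *
rel((.5672,.0298,.040),60.2)"
```

```text
tcp [0.5683 0.0305 0.0417] yaw y -119.8690148487615 tilt [ 0.0018  0.0004 -1.    ] joints [ 0.3976  0.3531 -0.4349  0.0005 -0.7809  0.6515] t 11.3167
shift mm [-0.6296  1.1553  1.6652] turn z -0.001204536343654561
```

Post gripped (15.1 mm). Swinging it anticlockwise about the axis by 1.065 rad.

Call:
drive_tool --pt "0.08 3.77 0 0 0 -0.0444" --pt "0.08 3.77 0 0 0 -0.0444" --pt "0.08 3.77 0 0 0 -0.0444" --pt "0.08 3.77 0 0 0 -0.0444" --pt "0.08 3.77 0 0 0 -0.0444" --pt "0.08 3.77 0 0 0 -0.0444" --pt "0.08 3.77 0 0 0 -0.0444" --pt "0.08 3.77 0 0 0 -0.0444" --pt "0.08 3.77 0 0 0 -0.0444" --pt "0.08 3.77 0 0 0 -0.0444" --pt "0.08 3.77 0 0 0 -0.0444" --pt "0.08 3.77 0 0 0 -0.0444"

```text
clock: 12.32
tcp_pos: [0.5574, -0.0126, 0.0417]
ee_rot: [-0.0, 1.0, 0.007, 0.001]
contact_force: [-0.4, 2.1, 5.5]
opening: 0.0152
gripper_force: 25.1
```

Call:
drive_tool --pt "0.08 3.77 0 0 0 -0.0444" --pt "0.08 3.77 0 0 0 -0.0444" --pt "0.08 3.77 0 0 0 -0.0444" --pt "0.08 3.77 0 0 0 -0.0444" --pt "0.08 3.77 0 0 0 -0.0444" --pt "0.08 3.77 0 0 0 -0.0444" --pt "0.08 3.77 0 0 0 -0.0444" --pt "0.08 3.77 0 0 0 -0.0444" --pt "0.08 3.77 0 0 0 -0.0444" --pt "0.08 3.77 0 0 0 -0.0444" --pt "0.08 3.77 0 0 0 -0.0444" --pt "0.08 3.77 0 0 0 -0.0444"

```text
clock: 13.32
tcp_pos: [0.5702, -0.0551, 0.0417]
ee_rot: [-0.0, 0.963, 0.27, 0.002]
contact_force: [1.5, 5.7, 3.5]
opening: 0.0152
gripper_force: 24.9
```

Call:
drive_tool --pt "0 0 0 0 0 0" --pt "0 0 0 0 0 0" --pt "0 0 0 0 0 0" --pt "0 0 0 0 0 0"

```text
clock: 13.65
tcp_pos: [0.5702, -0.0554, 0.0416]
ee_rot: [0.0, 0.963, 0.268, 0.002]
contact_force: [3.6, 2.7, 4.9]
opening: 0.0155
gripper_force: 25.0
```

```bash
python3 -c "
from go import *
rel((.5666,-.0563,.040),-58.9)
s=state();print(s['contact_force'],s['opening'],s['gripper_force'])"
```

```text
tcp [ 0.5702 -0.0554  0.0416] yaw y -58.89920783872407 tilt [ 0.0036  0.0005 -1.    ] joints [ 0.2449  0.3574 -0.428   0.0006 -0.7818  1.8684] t 13.65
shift mm [-3.5596 -1.0757  1.6332] turn z 1.3825822471934045e-05
[3.6126 2.6916 4.9331] 0.015490337410951665 25.044664442539215
```

Call:
drive_tool --pt "0 0 0 0 0 0" --pt "0 0 0 0 0 0" --pt "0 0 0 0 0 0" --pt "0 0 0 0 0 0" --pt "0 0 0 0 0 0" --pt "0 0 -10 0 0 0" --pt "0 0 -20 0 0 0" --pt "0 0 -25 0 0 0" --pt "0 0 -30 0 0 0" --pt "0 0 0 0 0 0" --grip 50

```text
clock: 14.48
tcp_pos: [0.5718, -0.056, 0.1322]
ee_rot: [0.001, 0.963, 0.269, 0.004]
contact_force: [1.7, 0.1, 0.8]
opening: 0.0498
gripper_force: 0.0
```

Call:
drive_tool --pt "20 0 0 0 0 0" --pt "30 0 0 0 0 0" --pt "20 0 0 0 0 0" --pt "12 0 0 0 0 0" --pt "0 0 0 0 0 0" --pt "0 0 0 0 0 0"

```text
clock: 14.98
tcp_pos: [0.6383, -0.0135, 0.1254]
ee_rot: [-0.0, 0.963, 0.269, -0.0]
contact_force: [-0.8, -1.3, -0.3]
opening: 0.0498
gripper_force: 0.0
```

```bash
python3 -c "
from go import *
rel((.640,-.0117,.0455),-61.2)
c=camera_info('wrist');np.save('wc4.npy',c,allow_pickle=True)
cv2.imwrite('pics/w4.png',grab_frame('wrist')[:,:,::-1])"
```

```text
tcp [ 0.6383 -0.0135  0.1254] yaw y -58.82962004288211 tilt [-0.0009 -0.0001 -1.    ] joints [ 0.2839  0.3641 -0.1866 -0.0002 -1.021   1.831 ] t 14.9833
shift mm [ 2.4782 -0.5936 79.8498] turn z 0.04137093477498919
```

View pics/w4.png

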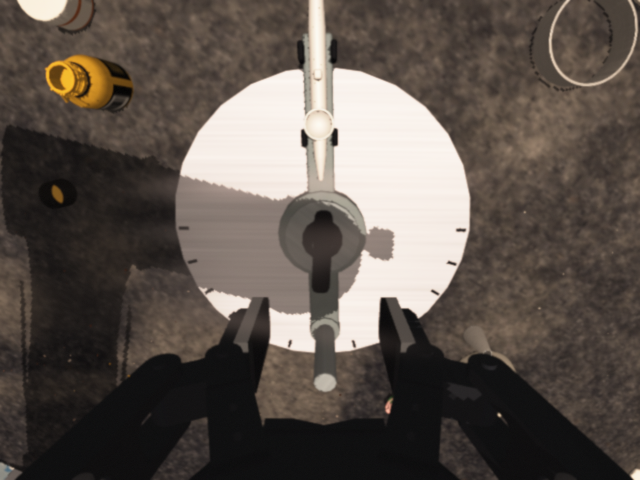

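In the wrist view the post base at (325,325) lies midway between the short marks at (291,343) and (354,343) and hides the long mark, so the alignment is good. The bar is upright at x≈322. Next I'll grip it and tighten.

Call:
drive_tool --pt "2.5 -0.6 15 0 0 0.03" --pt "0 0 25 0 0 0" --pt "0 0 20 0 0 0" --pt "0 0 10 0 0 0" --pt "0 0 6 0 0 0" --pt "0 0 4 0 0 0" --pt "0 0 0 0 0 0" --pt "0 0 0 0 0 0"

```text
clock: 15.7
tcp_pos: [0.6409, -0.0118, 0.0466]
ee_rot: [0.0, 0.967, 0.254, 0.001]
contact_force: [0.9, 0.7, 0.2]
opening: 0.0502
gripper_force: 0.0
```

Call:
drive_tool --pt "0 0 0 0 0 0" --pt "0 0 0 0 0 0" --pt "0 0 0 0 0 0" --pt "0 0 0 0 0 0" --pt "0 0 0 0 0 0" --pt "0 0 0 0 0 0" --pt "0 0 0 0 0 0" --grip 0 --squeeze 60

```text
clock: 16.28
tcp_pos: [0.6403, -0.0108, 0.0466]
ee_rot: [-0.0, 0.967, 0.254, 0.0]
contact_force: [-4.2, 5.8, 6.4]
opening: 0.0109
gripper_force: 60.2
```

Call:
drive_tool --pt "0 0 0 0 0 0.06" --pt "0 0 0 0 0 0.06" --pt "0 0 0 0 0 0.06" --pt "0 0 0 0 0 0.06" --pt "0 0 0 0 0 0.06" --pt "0 0 0 0 0 0.06" --pt "0 0 0 0 0 0.06" --pt "0 0 0 0 0 0.06" --pt "0 0 0 0 0 0.06" --pt "0 0 0 0 0 0.06"

```text
clock: 17.12
tcp_pos: [0.6403, -0.0109, 0.0466]
ee_rot: [-0.0, 0.999, -0.044, 0.0]
contact_force: [-3.6, 4.1, 5.9]
opening: 0.0104
gripper_force: 60.1
```

Call:
drive_tool --pt "0 0 0 0 0 0.06" --pt "0 0 0 0 0 0.06" --pt "0 0 0 0 0 0.06" --pt "0 0 0 0 0 0.06" --pt "0 0 0 0 0 0.06" --pt "0 0 0 0 0 0.06" --pt "0 0 0 0 0 0.06" --pt "0 0 0 0 0 0.06" --pt "0 0 0 0 0 0.04" --pt "0 0 0 0 0 0" --pt "0 0 0 0 0 0"

```text
clock: 18.03
tcp_pos: [0.6403, -0.011, 0.0466]
ee_rot: [-0.0, 0.954, -0.298, 0.0]
contact_force: [-3.3, 3.2, 6.1]
opening: 0.0106
gripper_force: 60.2
```

```bash
python3 -c "
from go import *
rel((.640,-.0117,.0455),-130.2)
s=state();print(s['contact_force'],s['torque'],s['opening'],s['gripper_force'],s['joint_torque'])"
```

```text
tcp [ 0.6403 -0.011   0.0466] yaw y -124.73384829126415 tilt [ 0.0004  0.0007 -1.    ] joints [ 0.2866  0.4454 -0.2641 -0.0007 -0.8607  0.6785] t 18.0333
shift mm [0.1464 0.6989 1.0709] turn z 0.09540234473095444
[-3.3254  3.2072  6.0773] [ 1.3653  1.401  -0.1197] 0.010552853748112698 60.169216990470886 [ -2.3031 -55.8452  23.2912   6.406    0.9689  -0.0226]
```

Call:
drive_tool --pt "0 0 0 0 0 0.03" --pt "0 0 0 0 0 0.03" --pt "0 0 0 0 0 0.03" --pt "0 0 0 0 0 0" --pt "0 0 0 0 0 0"

```text
clock: 18.45
tcp_pos: [0.6402, -0.0111, 0.0466]
ee_rot: [-0.0, 0.94, -0.341, 0.0]
contact_force: [-5.1, 4.1, 6.9]
opening: 0.0104
gripper_force: 60.2
```

```bash
python3 -c "
from go import *
rel((.640,-.0117,.0455),-130.2)
s=state();print(s['contact_force'],s['torque'],s['joint_torque'])"
```

```text
tcp [ 0.6402 -0.0111  0.0466] yaw y -129.8838328817933 tilt [ 0.0003  0.0007 -1.    ] joints [ 0.2866  0.4454 -0.2642 -0.0008 -0.8607  0.5886] t 18.45
shift mm [0.2607 0.6267 1.0716] turn z 0.005518157199248894
[-5.0597  4.065   6.8699] [ 1.3284  1.4094 -0.1013] [ -2.2661 -55.8295  23.3161   6.3848   0.9911   0.01  ]
```

Call:
drive_tool --pt "0 0 0 0 0 0.03" --pt "0 0 0 0 0 0.02" --pt "0 0 0 0 0 0" --pt "0 0 0 0 0 0"

```text
clock: 18.78
tcp_pos: [0.6402, -0.0111, 0.0466]
ee_rot: [-0.0, 0.931, -0.364, 0.0]
contact_force: [-3.7, 3.7, 6.1]
opening: 0.0102
gripper_force: 60.4
```

```bash
python3 -c "
from go import *
rel((.640,-.0117,.0455),-130.2)
s=state();print(s['contact_force'],s['torque'],s['joint_torque'])"
```

```text
tcp [ 0.6402 -0.0111  0.0466] yaw y -132.67691278958057 tilt [ 0.0002  0.0003 -1.    ] joints [ 0.2867  0.4454 -0.2643 -0.0003 -0.8608  0.5395] t 18.7833
shift mm [0.239  0.5839 1.0815] turn z -0.04323028346293863
[-3.7451  3.7001  6.1242] [1.3358 1.4697 0.5245] [ -2.8844 -55.9602  23.4666   5.9958   1.0323  -0.614 ]
```

The wrist torque jumped by 0.6 N m, so the knob is at its stop. I'll release, rise and check by number.

Call:
drive_tool --pt "0 0 0 0 0 0" --pt "0 0 0 0 0 0" --pt "0 0 0 0 0 0" --pt "0 0 0 0 0 0" --pt "0 0 0 0 0 0" --pt "0 0 -10 0 0 0" --pt "0 0 -20 0 0 0" --pt "0 0 -30 0 0 0" --pt "0 0 -30 0 0 0" --pt "0 0 -30 0 0 0" --pt "0 0 -30 0 0 0" --pt "0 0 0 0 0 0" --grip 45

```text
clock: 19.78
tcp_pos: [0.6438, -0.0118, 0.2038]
ee_rot: [-0.002, 0.931, -0.364, 0.005]
contact_force: [0.7, -0.5, 1.7]
opening: 0.0447
gripper_force: 0.0
```

Call:
drive_tool --pt "0 -20 0 0 0 0" --pt "0 -40 0 0 0 0" --pt "0 -40 0 0 0 0" --pt "0 -40 0 0 0 0" --pt "-20 -40 0 0 0 0" --pt "-40 -40 0 0 0 0" --pt "-40 -40 0 0 0 0" --pt "-40 -30 0 0 0 0" --pt "-40 0 0 0 0 0" --pt "-40 0 0 0 0 0" --pt "-20 0 0 0 0 0" --pt "0 0 0 0 0 0"

```text
clock: 20.78
tcp_pos: [0.6599, 0.3269, 0.1967]
ee_rot: [-0.0, 0.932, -0.362, -0.0]
contact_force: [1.0, 0.3, 0.9]
opening: 0.0448
gripper_force: 0.0
```

```bash
python3 -c "
from go import *
print(state()['tcp_pos'],state()['contact_force'])
im=grab_frame('top')[:,:,::-1];cv2.imwrite('pics/t5.png',im);b=cv2.cvtColor(im,6);a=cv2.imread('pics/top0.png',0)
for n,g in (('before',a),('now',b)):
  # bar: dark pixels near hub
  ys,xs=np.nonzero(g[196:232,300:336]<60);p=np.c_[xs+300,ys+196].astype(np.float32)
  r=cv2.fitLine(p,cv2.DIST_L2,0,.01,.01).ravel();print(n,len(p),p.mean(0),'bar img angle',np.degrees(np.arctan2(r[1],r[0])))
# pixels changed & darker than the plate along ring at post-top radius: project candidate post tops
T=camera_info('top');K=np.array([[T['fx'],0,T['cx']],[0,T['fy'],T['cy']],[0,0,1]])
def pr(X): return cv2.projectPoints(np.array([X],float),cv2.Rodrigues(T['R'])[0],T['t'],K,T['dist_coeffs'])[0][0,0]
# arm ring radius 60mm at z .03: intensity vs angle
for n,g in (('before',a),('now',b)):
  v=np.array([g[tuple(np.round(pr((.64+.055*np.cos(t),-.0117+.055*np.sin(t),.035))[::-1]).astype(int))] for t in np.radians(np.arange(120,242,2))])
  print(n,v)
" ; grep -c . h.py
```

```text
[0.6599 0.3269 0.1967] [1.0404 0.2667 0.8944]
before 292 [317.5856 213.1404] bar img angle -51.26065
now 294 [317.5408 213.1735] bar img angle -49.95505
before [216 216 215 215 217 217 215 216 178 178 145 148 148 147 148 148 149 149
 148 150 130 187 213 217 218 217 216 215 215 216 217 216 216 216 216 215
 215 214 214 214 213 214 213 214 214 215 214 215 213 213 213 212 213 212
 212 214 214 214 216 216 217]
now [217 216 215 215 217 217 216 216 216 216 216 218 217 217 218 218 217 217
 217 217 216 217 217 218 218 218 216 216 216 216 217 216 216 216 216 216
 216 215 214 196 114 121 149 149 149 149 148 148 148 149 149 148 154 208
 213 214 214 215 217 217 217]
11
```

```bash
python3 -c "
from cell import *
print(hand_in())"
```

```text
the job is handed in; nothing more can be done
None
```

The job is handed in at about 21 s: the knob was loosened about 1.2 rad, the head swung onto the long mark (post about 2 mm off by the last picture), and the knob tightened to its stop and released; `hand_in` returned no verdict.

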